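# Complete a bottle crate and hold its lid down for screwing

## Robot

A 6-joint arm with a two-finger parallel gripper is mounted at the origin on the work surface. World frame = base frame: x ahead of the robot, y to its left, z up, the work surface at z = 0. Lengths are in m, angles in degrees, forces in N, time in s.
With the tool pointing down it reaches from about 0.4 to 0.825 m from the base axis. Payload 7 kg.
Tool frame: the origin (TCP) lies midway between the tips of the shut fingers; the grasp point (between the pads) lies 19 mm behind it; z points along the fingers, y is the direction in which the jaws open and shut (so a half turn about z gives the same grasp; the last joint's range is limited). The gripper opens to 88 mm and grips with 3 to 60 N. Pads are 19 mm wide; open, the fingers measure 130 mm over their backs; the gripper's body (78 mm by 193 mm) begins 47 mm behind the grasp point.
Start: joints at [93.226, 20.546, 0.682, 0, -70.136, -16.507], TCP at [0.155, 0.657, 0.227] pointing down, gripper open.
Joint ranges: [-176.03, 176.03], [-82.01, 121.73], [-58.28, 71.71], [-173.87, 95.51], [-174.79, -0.11], [-173.66, 173.66]. Speed limits (degrees/s): [136.94, 136.94, 172.46, 180, 180, 180].

## Interface

Orientations are given as a 3x3 rotation matrix whose columns are the frame's x, y, z axes.
In Python, from rig import robot gives the robot as it stands. Calls block until the motion is done:
- robot.goto(position, orientation): joint-space move of the TCP to a pose.
- robot.servo_line(position, ori=None, speed=0.15): straight line of the TCP; ori=None keeps the orientation; speed is the mean speed in m/s.
- robot.movej(angles): joint-space move.
- robot.move_gripper(opening): opening from 0.0 (shut) to 1.0 (fully open); the grip force is fixed at half the most; returns when the fingers have stopped.
- robot.dwell(seconds).
- robot.ik(position, orientation): joint angles nearest the present ones, or None.
- robot.grab_frame(name): name is "scene" or "top"; returns (picture, depth): 420x560x3 uint8, red, green, blue; 420x560 float32, m along the optical axis (not along the pixel's ray), 0 where there is no reading.
- robot.camera_info(name): a dict with "vfov" (degrees; the focal length in pixels is half the picture's height over the tangent of half this angle, whatever the lens; pixels are square), "cx", "cy" (the principal point, pixels), "view" (4x4, takes a point from world to camera coordinates). Camera axes: x right, y down, z forward; pixel columns grow to the right and rows downward; lengths in m; the calibration is good to about 2 mm. A picture is of the moment at which its call begins. camera_info takes no time and is no camera call.
A pose or a line that the arm cannot do raises robot.Unreachable and nothing moves.
- robot.job_done(): hands the job in, once; it reports no verdict.
Readings, each from a call of its own:
- robot.read_t(): time.
- robot.read_qpos(): joint angles.
- robot.read_qvel(): joint speeds.
- robot.read_effort(): joint torques, N m.
- robot.read_position(): TCP position.
- robot.read_tcp_rot(): TCP orientation.
- robot.read_force(): force on the tool from outside, world axes, zero at the start.
- robot.read_ft_torque(): the same for the moment, N m.
- robot.read_grip_width(): opening from 0.0 (shut) to 1.0 (fully open).
Only numpy, scipy, OpenCV 4.12 (cv2) and the standard library are available. Lean on these libraries where they do the work, as an engineer would, in place of code of your own. Each camera call takes 0.05 s, during which the arm holds its last target.

## Task

Complete the six-bottle crate: lower a spare bottle upright into each empty cell without dropping it, and leave the packed bottles, the left-over spare, the driver, the screw tub and the calculator where they are. Then lay the lid on the crate, grip bar up and flush with the crate's outside all round, and press it down with a steady force of about 12 newtons so that I can drive the screws: finish while still pressing, and do not let go.

Things in the scene. Friction and masses are not known exactly. Their poses are not given: they have to be found in the camera images.
- crate: fixed open plywood crate on a black mat, 268 (x) by 185 (y) mm outside, rim 161 mm high, walls 12, floor 8 mm. Cardboard dividers, 5 mm thick, tops 88 mm above the counter: six 78 mm square cells centred at x = -83, 0, 83, y = -41.5, 41.5 mm in its frame. Four hold a bottle, two are empty (which varies). Bottle tops end 8 mm below the rim. Origin: centre of underside, z up.
- lid: loose plywood lid flat on the counter, 0.32 kg: board 268 (x) by 185 (y) mm like the crate's outside, 9 mm thick, flat underneath, so it just lies on the crate's rim. On top, centred, a dark wooden grip bar along its x: 120 mm long, 24 mm wide, 26 mm tall (top 35 mm above the underside). Origin: centre of the underside, z up.
- packed_1: capped brown glass bottle, yellow cap, pale label, 145 mm tall, 0.42 kg; body 64 mm in diameter to 82 mm, shoulder to 105 mm, straight neck and cap 28 mm in diameter above; origin: centre of the underside, z up. Stands in one of the crate's cells from the start.
- packed_2: capped brown glass bottle, yellow cap, pale label, 145 mm tall, 0.42 kg; body 64 mm in diameter to 82 mm, shoulder to 105 mm, straight neck and cap 28 mm in diameter above; origin: centre of the underside, z up. Stands in one of the crate's cells from the start.
- packed_3: capped brown glass bottle, yellow cap, pale label, 145 mm tall, 0.42 kg; body 64 mm in diameter to 82 mm, shoulder to 105 mm, straight neck and cap 28 mm in diameter above; origin: centre of the underside, z up. Stands in one of the crate's cells from the start.
- packed_4: capped brown glass bottle, yellow cap, pale label, 145 mm tall, 0.42 kg; body 64 mm in diameter to 82 mm, shoulder to 105 mm, straight neck and cap 28 mm in diameter above; origin: centre of the underside, z up. Stands in one of the crate's cells from the start.
- spare_1: capped brown glass bottle, yellow cap, pale label, 145 mm tall, 0.42 kg; body 64 mm in diameter to 82 mm, shoulder to 105 mm, straight neck and cap 28 mm in diameter above; origin: centre of the underside, z up. Spare, standing on the counter between the crate and the lid; there are three spares for two empty cells.
- spare_2: capped brown glass bottle, yellow cap, pale label, 145 mm tall, 0.42 kg; body 64 mm in diameter to 82 mm, shoulder to 105 mm, straight neck and cap 28 mm in diameter above; origin: centre of the underside, z up. Spare, standing on the counter between the crate and the lid; there are three spares for two empty cells.
- spare_3: capped brown glass bottle, yellow cap, pale label, 145 mm tall, 0.42 kg; body 64 mm in diameter to 82 mm, shoulder to 105 mm, straight neck and cap 28 mm in diameter above; origin: centre of the underside, z up. Spare, standing on the counter between the crate and the lid; there are three spares for two empty cells.
- driver: grey and black cordless screwdriver lying on its side beyond the work, about 150 mm (x) by 172 mm (y), 48 mm high; origin under its motor housing. The colleague's, to be left alone.
- screw_tub: open blue plastic tub of screws, 85 mm square, 35 mm high; origin at the centre of its underside. To be left alone.
- calculator: black pocket calculator, 75 by 120 by 14 mm; origin at the centre of its underside. To be left alone.
Mind the look-alikes: they are no part of the job. Leave any blue or purple look-alike of the spare_1 alone.

How it is judged (in metres and radians):
On the way, in this order (a step that is already met when the one before it is completed fails the run):
1. a spare bottle stands in each of the two empty cells, the third spare left where it was (((x of spare_1 in the frame of crate between -0.122 and 0.122 m and y of spare_1 in the frame of crate between -0.081 and 0.081 m and z of spare_1 in the frame of crate between 0.004 and 0.014 m and angle between each of spare_1, spare_2's own z axis and vertical below 0.15 rad and x of spare_2 in the frame of crate between -0.122 and 0.122 m and y of spare_2 in the frame of crate between -0.081 and 0.081 m and z of spare_2 in the frame of crate between 0.004 and 0.014 m and distance of spare_3 from where it was at the start of the episode below 0.02 m and angle between spare_3's own z axis and vertical below 0.1 rad) or (x of spare_1 in the frame of crate between -0.122 and 0.122 m and y of spare_1 in the frame of crate between -0.081 and 0.081 m and z of spare_1 in the frame of crate between 0.004 and 0.014 m and angle between each of spare_1, spare_3's own z axis and vertical below 0.15 rad and x of spare_3 in the frame of crate between -0.122 and 0.122 m and y of spare_3 in the frame of crate between -0.081 and 0.081 m and z of spare_3 in the frame of crate between 0.004 and 0.014 m and distance of spare_2 from where it was at the start of the episode below 0.02 m and angle between spare_2's own z axis and vertical below 0.1 rad) or (x of spare_2 in the frame of crate between -0.122 and 0.122 m and y of spare_2 in the frame of crate between -0.081 and 0.081 m and z of spare_2 in the frame of crate between 0.004 and 0.014 m and angle between each of spare_2, spare_3's own z axis and vertical below 0.15 rad and x of spare_3 in the frame of crate between -0.122 and 0.122 m and y of spare_3 in the frame of crate between -0.081 and 0.081 m and z of spare_3 in the frame of crate between 0.004 and 0.014 m and distance of spare_1 from where it was at the start of the episode below 0.02 m and angle between spare_1's own z axis and vertical below 0.1 rad))), for 0.2 s.
2. the lid lies flush on the crate's rim (x of lid in the frame of crate between -0.006 and 0.006 m and y of lid in the frame of crate between -0.006 and 0.006 m and angle between the x axis of lid and the x axis of crate, either way round below 0.05 rad and angle between lid's own z axis and vertical below 0.03 rad and z of lid in the frame of crate between 0.157 and 0.165 m), for 0.2 s.
At the end, for the whole second after the job is handed in: An upright bottle stands in all six cells; third spare upright, within 20 mm of its start; lid level on the rim, within 6 mm of centre each way and 0.05 rad, at rest; the gripper keeps pressing so that lid and crate bear on each other with 7 to 22 N (lid weight included) (all of step 2 and x of packed_1 in the frame of crate between -0.122 and 0.122 m and y of packed_1 in the frame of crate between -0.081 and 0.081 m and z of packed_1 in the frame of crate between 0.004 and 0.014 m and angle between each of packed_1, packed_2, packed_3, packed_4's own z axis and vertical below 0.15 rad and x of packed_2 in the frame of crate between -0.122 and 0.122 m and y of packed_2 in the frame of crate between -0.081 and 0.081 m and z of packed_2 in the frame of crate between 0.004 and 0.014 m and x of packed_3 in the frame of crate between -0.122 and 0.122 m and y of packed_3 in the frame of crate between -0.081 and 0.081 m and z of packed_3 in the frame of crate between 0.004 and 0.014 m and x of packed_4 in the frame of crate between -0.122 and 0.122 m and y of packed_4 in the frame of crate between -0.081 and 0.081 m and z of packed_4 in the frame of crate between 0.004 and 0.014 m and ((x of spare_1 in the frame of crate between -0.122 and 0.122 m and y of spare_1 in the frame of crate between -0.081 and 0.081 m and z of spare_1 in the frame of crate between 0.004 and 0.014 m and angle between each of spare_1, spare_2's own z axis and vertical below 0.15 rad and x of spare_2 in the frame of crate between -0.122 and 0.122 m and y of spare_2 in the frame of crate between -0.081 and 0.081 m and z of spare_2 in the frame of crate between 0.004 and 0.014 m and distance of spare_3 from where it was at the start of the episode below 0.02 m and angle between spare_3's own z axis and vertical below 0.1 rad) or (x of spare_1 in the frame of crate between -0.122 and 0.122 m and y of spare_1 in the frame of crate between -0.081 and 0.081 m and z of spare_1 in the frame of crate between 0.004 and 0.014 m and angle between each of spare_1, spare_3's own z axis and vertical below 0.15 rad and x of spare_3 in the frame of crate between -0.122 and 0.122 m and y of spare_3 in the frame of crate between -0.081 and 0.081 m and z of spare_3 in the frame of crate between 0.004 and 0.014 m and distance of spare_2 from where it was at the start of the episode below 0.02 m and angle between spare_2's own z axis and vertical below 0.1 rad) or (x of spare_2 in the frame of crate between -0.122 and 0.122 m and y of spare_2 in the frame of crate between -0.081 and 0.081 m and z of spare_2 in the frame of crate between 0.004 and 0.014 m and angle between each of spare_2, spare_3's own z axis and vertical below 0.15 rad and x of spare_3 in the frame of crate between -0.122 and 0.122 m and y of spare_3 in the frame of crate between -0.081 and 0.081 m and z of spare_3 in the frame of crate between 0.004 and 0.014 m and distance of spare_1 from where it was at the start of the episode below 0.02 m and angle between spare_1's own z axis and vertical below 0.1 rad)) and contact force between lid and crate between 7 and 22 N and contact force between the fingers and lid above 3 N and linear speed of lid below 0.01 m/s); the arm keeps its last pose, push and grip.
It fails at once if a spare bottle is dropped (falls freely faster than 0.5 m/s) ((linear speed of spare_1 above 0.5 m/s and contact force between the fingers and spare_1 below 0.05 N) or (linear speed of spare_2 above 0.5 m/s and contact force between the fingers and spare_2 below 0.05 N) or (linear speed of spare_3 above 0.5 m/s and contact force between the fingers and spare_3 below 0.05 N)).
It fails at once if a packed bottle is taken from its cell or shifted by more than 30 mm (distance of any of packed_1, packed_2, packed_3, packed_4 from where it was at the start of the episode above 0.03 m).
It fails at once if the driver, screw tub or calculator is moved by more than 20 mm (distance of any of driver, screw_tub, calculator from where it was at the start of the episode above 0.02 m).
It also fails if it takes over 72 s, if anything falls off the work surface, if the arm or the gripper's body presses on something with over 40 N, if the wrist force passes 120 N, or if a joint passes its speed limit or range.

## Working session

There is one attempt and no reset: what is moved stays moved. The work goes in short steps, each a Python script; the robot and the scene stay as the last script left them, time stands still between calls to the robot, and variables do not carry over. Pictures are saved under pics/ and viewed, and the job is handed in when it is done.

```bash
ls; mkdir -p pics; python3 - <<'E'
from rig import robot
import cv2,numpy as np
np.set_printoptions(precision=4,suppress=True)
for n in ("scene","top"):
    p,d=robot.grab_frame(n)
    cv2.imwrite(f"pics/{n}0.png",cv2.cvtColor(p,cv2.COLOR_RGB2BGR))
    np.savez(f"{n}0.npz",p=p,d=d)
    print(robot.camera_info(n), (d==0).mean())
print(robot.read_t(),robot.read_force(),robot.read_grip_width(),robot.read_tcp_rot())
E
```

```text
pics
{'vfov': 54.13438727421364, 'cx': 283.73473196664804, 'cy': 204.77570649506706, 'view': array([[ 0.4632,  0.8862, -0.0076, -0.2321],
       [ 0.6602, -0.3508, -0.6641, -0.3002],
       [-0.5912,  0.3026, -0.7476,  1.2133],
       [ 0.    ,  0.    ,  0.    ,  1.    ]])} 0.0039880952380952385
{'vfov': 45.62249514425747, 'cx': 285.86184662894016, 'cy': 213.6043895132155, 'view': array([[ 0.0034, -0.9997, -0.0253, -0.0085],
       [-0.9835,  0.0013, -0.181 ,  0.518 ],
       [ 0.181 ,  0.0255, -0.9832,  1.0126],
       [ 0.    ,  0.    ,  0.    ,  1.    ]])} 0.004145408163265306
0.1 [-0.1214 -0.3981 -0.5402] 0.9977056460364202 [[ 0.9732 -0.2299 -0.0002]
 [-0.2299 -0.9732 -0.0015]
 [ 0.0001  0.0015 -1.    ]]
```

View pics/scene0.png

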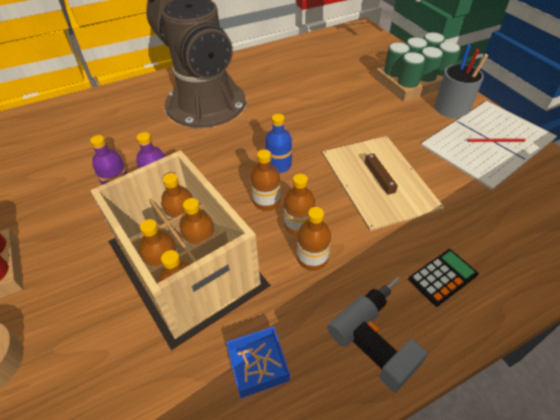

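View pics/top0.png

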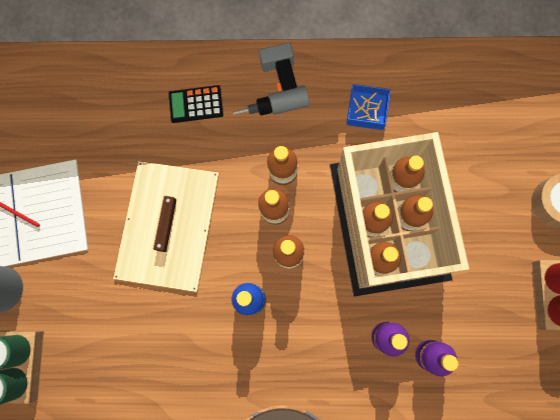

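The top view shows the crate's rim spanning (345,150)–(465,270), with empty cells at about (367,185) and (417,253). The brown spares are at about (282,160), (273,203) and (288,250), and the lid is at (167,228) with its dark bar at (165,224). The look-alikes are one blue at (248,298) and two purple at (391,338) and (438,357); I'll leave those alone.

```bash
cat > h.py <<'E'
import numpy as np,cv2
from rig import robot
np.set_printoptions(precision=4,suppress=True)
def cam(n):
    c=robot.camera_info(n); f=210/np.tan(np.radians(c["vfov"]/2)); V=np.array(c["view"]); return f,c["cx"],c["cy"],V[:3,:3],V[:3,3]
def cloud(n,d):
    f,cx,cy,R,t=cam(n); v,u=np.mgrid[:d.shape[0],:d.shape[1]]
    P=np.stack([(u-cx)/f*d,(v-cy)/f*d,d],-1); W=(P-t)@R; W[d==0]=np.nan; return W
def ray(n,uv,z):
    f,cx,cy,R,t=cam(n); C=-R.T@t; uv=np.atleast_2d(np.asarray(uv,float))
    r=np.c_[(uv[:,0]-cx)/f,(uv[:,1]-cy)/f,np.ones(len(uv))]@R
    return C+r*((z-C[2])/r[:,2])[:,None]
def proj(n,W):
    f,cx,cy,R,t=cam(n); P=np.atleast_2d(W)@R.T+t; return np.c_[P[:,0]/P[:,2]*f+cx,P[:,1]/P[:,2]*f+cy]
def caps(n,p,d):
    W=cloud(n,d); hsv=cv2.cvtColor(p,cv2.COLOR_RGB2HSV)
    m=cv2.inRange(hsv,(22,170,150),(33,255,255)); N,l,s,c=cv2.connectedComponentsWithStats(m)
    out=[]
    for i in range(1,N):
        if s[i,4]<40 or s[i,4]>1500: continue
        w=W[l==i]; w=w[np.isfinite(w[:,0])]
        zt=np.percentile(w[:,2],90); w=w[w[:,2]>zt-.004]
        (x,y),r=cv2.minEnclosingCircle(w[:,:2].astype(np.float32))
        out.append((c[i],s[i,4],w.mean(0),np.array([x,y,r])))
    return out
def top_shape(n,W,z0,z1,box):
    x0,x1,y0,y1=box
    m=((W[...,2]>z0)&(W[...,2]<z1)&(W[...,0]>x0)&(W[...,0]<x1)&(W[...,1]>y0)&(W[...,1]<y1))
    return m
E
python3 - <<'E'
from h import *
for n in("top","scene"):
    D=np.load(n+"0.npz");p,d=D["p"],D["d"]; W=cloud(n,d)
    print(n)
    for c in caps(n,p,d): print(c)
    for name,z0,z1,box in (("crate",.152,.172,(.2,.8,-.5,-.05)),("lid",.004,.02,(.2,.8,.1,.4)),("bar",.028,.045,(.2,.8,.1,.4))):
        m=top_shape(n,W,z0,z1,box).astype(np.uint8)
        if name=="crate":
            hsv=cv2.cvtColor(p,cv2.COLOR_RGB2HSV); 
        N,l,s,cc=cv2.connectedComponentsWithStats(m); i=1+s[1:,4].argmax(); mm=l==i
        w=W[mm]; print(name,s[i],np.median(w[:,2]),cv2.minAreaRect(w[:,:2].astype(np.float32)))
        cv2.imwrite(f"pics/m_{n}_{name}.png",mm*255)
print(proj("top",[[.5,-.05,0]]))
E
```

```text
top
crate [ 343  132  126  153 3251] 0.1606946591084166 ((0.5114948749542236, -0.2333923578262329), (0.2687740921974182, 0.18624040484428406), 9.28442096710205)
lid [ 112  160  106  132 9196] 0.00869755013368943 ((0.5023429989814758, 0.25836867094039917), (0.18906435370445251, 0.2728782892227173), 81.10720825195312)
bar [153 196  22  55 633] 0.03439131806728538 ((0.5014553070068359, 0.2570075988769531), (0.025487039238214493, 0.11995065212249756), 81.75316619873047)
scene
(array([55.1667, 18.5278]), np.int32(108), array([-0.5716, -0.3031,  0.1095]), array([-0.5692, -0.3047,  0.0203]))
(array([19.6071, 47.2163]), np.int32(906), array([-0.572 , -0.4124,  0.1039]), array([-0.5731, -0.4149,  0.0499]))
(array([56.3431, 38.2774]), np.int32(137), array([-0.5732, -0.3283,  0.0541]), array([-0.571 , -0.3265,  0.0238]))
(array([119.9252,  66.242 ]), np.int32(1244), array([-0.5819, -0.1563, -0.094 ]), array([-0.5822, -0.1529,  0.1143]))
(array([277.8101, 118.6962]), np.int32(79), array([0.3418, 0.0694, 0.1458]), array([0.3416, 0.0695, 0.0125]))
(array([142.9   , 137.3444]), np.int32(90), array(
[... 894 characters left out ...]
97 ]), np.int32(199), array([ 0.6008, -0.2593,  0.1535]), array([ 0.6004, -0.259 ,  0.0134]))
crate [  90  150  165  146 3572] 0.16115221917278172 ((0.5093265771865845, -0.23163355886936188), (0.2720894515514374, 0.18559883534908295), 9.31531047821045)
lid [ 322  136  122   94 5770] 0.009682988509879361 ((0.500290036201477, 0.26060396432876587), (0.19314239919185638, 0.2713931202888489), 81.17733001708984)
bar [365 153  33  37 433] 0.03522947712646664 ((0.4994795024394989, 0.258342444896698), (0.02565467543900013, 0.12301058322191238), 81.78529357910156)
[[305.4154 225.484 ]][ WARN:0@0.493] global loadsave.cpp:1063 imwrite_ Unsupported depth image for selected encoder is fallbacked to CV_8U.
```

```bash
python3 - <<'E'
from h import *
D=np.load("top0.npz");p,d=D["p"],D["d"]; W=cloud("top",d)
for u,v in((281,154),(271,198)): print(cv2.cvtColor(p,cv2.COLOR_RGB2HSV)[v,u])
hsv=cv2.cvtColor(p,cv2.COLOR_RGB2HSV)
m=cv2.inRange(hsv,(20,170,150),(36,255,255)); N,l,s,c=cv2.connectedComponentsWithStats(m)
C=np.array([.5104,-.2325]);a=np.radians(9.3);R=np.array([[np.cos(a),-np.sin(a)],[np.sin(a),np.cos(a)]])
for i in range(1,N):
    if s[i,4]<40:continue
    w=W[l==i]; w=w[w[:,2]>np.percentile(w[:,2],90)-.004]; (x,y),r=cv2.minEnclosingCircle(w[:,:2].astype(np.float32))
    print(c[i],s[i,4],w.mean(0),x,y,r,"crate",(w.mean(0)[:2]-C)@R)
for q in((-83,-41.5),(83,41.5),(-83,41.5),(83,-41.5),(0,41.5),(0,-41.5)):
    w=C+R@np.array(q)/1000; print(q,w,proj("top",[[*w,.008]]),proj("top",[[*w,.153]]))
crop=p[120:280,220:480]; cv2.imwrite("pics/crop0.png",cv2.cvtColor(cv2.resize(crop,None,fx=3,fy=3,interpolation=cv2.INTER_CUBIC),cv2.COLOR_RGB2BGR))
E
```

```text
[ 26 156 253]
[ 26 155 253]
(-83, -41.5) [ 0.4352 -0.2869] [[415.5439 254.5239]] [[433.3795 246.7343]]
(83, 41.5) [ 0.5856 -0.1781] [[363.1928 186.7106]] [[372.7285 169.1314]]
(-83, 41.5) [ 0.4218 -0.205 ] [[377.5624 260.707 ]] [[389.603 253.859]]
(83, -41.5) [ 0.599 -0.26 ] [[400.1373 180.7195]] [[415.1333 162.2605]]
(0, 41.5) [ 0.5037 -0.1915] [[370.2777 223.1944]] [[381.0308 210.8177]]
(0, -41.5) [ 0.5171 -0.2735] [[407.7335 217.1088]] [[424.1105 203.8222]]
```

View pics/crop0.png

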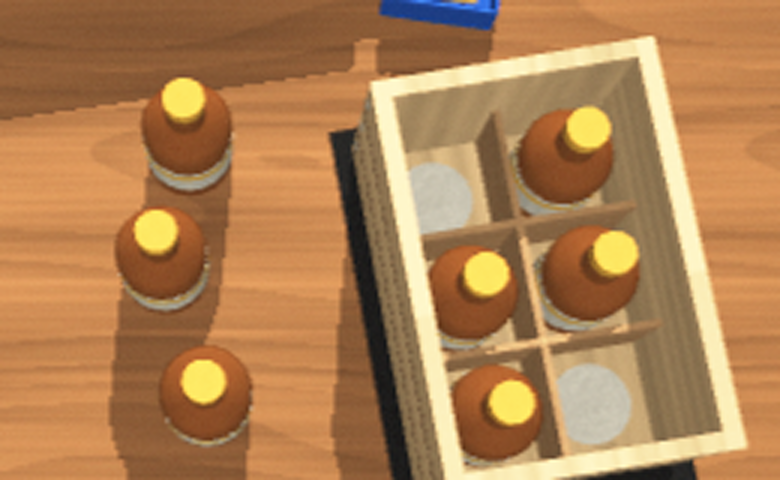

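The enlarged crop confirms the setup. The three capped brown bottles at top-view pixels (281,154), (272,198) and (288,247) are the spares. The crate's empty cells are (83,41.5) at pixel (363,187) and (-83,-41.5) at (416,255). I'll use the far and middle spares and leave the near one, which stands beside the blue look-alike.

```bash
sed -i 's/(22,170,150)/(22,130,170)/' h.py; cat >> h.py <<'E'
CR=np.array([.5104,-.2325]); CA=9.3
def down(yaw_y):  # tool y axis at world angle yaw_y (deg), pointing down
    a=np.radians(yaw_y); y=np.array([np.cos(a),np.sin(a),0]); z=np.array([0,0,-1.]); return np.c_[np.cross(y,z),y,z]
def cw(q):
    a=np.radians(CA); return CR+np.array([[np.cos(a),-np.sin(a)],[np.sin(a),np.cos(a)]])@np.array(q)
E
python3 - <<'E'
from h import *
D=np.load("top0.npz");p,d=D["p"],D["d"]
for c in caps("top",p,d): print(*c)
for yy in (54.3,-125.7,-35.7,144.3):
    print(yy)
    for P in ([.5346,.0197,.111],[.6236,.0025,.111],[.6236,.0025,.33],[*cw((-.083,-.0415)),.33],[*cw((-.083,-.0415)),.12],[*cw((.083,.0415)),.33],[*cw((.083,.0415)),.12]):
        try: q=robot.ik(P,down(yy)); print(q)
        except Exception as e: print(repr(e))
for yy in (81.7,-98.3):
    print(robot.ik([.5013,.2595,.012],down(yy)),robot.ik([.5013,.2595,.25],down(yy)))
for yy in (99.3,-80.7): print(robot.ik([*CR,.25],down(yy)),robot.ik([*CR,.17],down(yy)))
E
```

```text
[280.65   152.1286] 140 [0.623  0.0004 0.1451] [0.6227 0.0004 0.0133]
[415.6735 161.9932] 147 [ 0.5991 -0.2608  0.1533] [ 0.5996 -0.2612  0.0136]
[271.3611 196.3472] 144 [0.5342 0.018  0.1452] [0.5337 0.0178 0.0132]
[424.6282 203.5256] 156 [ 0.5174 -0.2745  0.1536] [ 0.5176 -0.274   0.0134]
[381.5817 210.6078] 153 [ 0.5042 -0.1923  0.1531] [ 0.5043 -0.1927  0.0132]
[287.2739 246.5414] 157 [ 0.4364 -0.0133  0.1451] [ 0.4364 -0.0133  0.0134]
[390.2188 253.6062] 160 [ 0.4225 -0.2062  0.1533] [ 0.4224 -0.2062  0.0135]
[243.5924 298.121 ] 157 [0.3399 0.0679 0.145 ] [0.3399 0.068  0.0132]
[398.8605 341.2616] 172 [ 0.2628 -0.2177  0.1454] [ 0.2627 -0.2178  0.0132]
[449.9266 362.5141] 177 [ 0.2258 -0.308   0.1454] [ 0.2256 -0.3079  0.0135]
54.3
[  23.1203   13.5907  -25.8498    0.      -50.5596 -148.8203]
[  18.1423   21.154   -14.5901    0.      -54.2559 -143.8423]
[  18.1423   13.0824    3.5537    0.      -80.4713 -143.8423]
[ -11.8011    2.8781   -8.5176    0.      -78.6043 -113.8989]
[ -11.8011   11.7718  -26.9035    0.      -51.3248 -113.8989]
[   1.3422   11.9443    2.0911    0.      -
[... 1035 characters left out ...]
0.4713 -53.8423]
[-11.8011   2.8781  -8.5176   0.     -78.6043 -23.8989]
[-11.8011  11.7718 -26.9035   0.     -51.3248 -23.8989]
[  1.3422  11.9443   2.0911   0.     -80.1467 -37.0422]
[  1.3422  19.6664 -15.5386   0.     -54.7951 -37.0422]
[  47.232    23.4648  -27.599    -0.      -38.9362 -145.532 ] [  47.232     9.3206  -11.4515    0.      -69.2279 -145.532 ]
[ 47.232   23.4648 -27.599    0.     -38.9362  34.468 ] [ 47.232    9.3206 -11.4515   0.     -69.2279  34.468 ]
[ -4.4932   8.9703 -11.8791   0.     -69.1506 -76.2068] [ -4.4932  12.4181 -18.5116   0.     -59.0703 -76.2068]
[ -4.4932   8.9703 -11.8791   0.     -69.1506 103.7932] [ -4.4932  12.4181 -18.5116   0.     -59.0703 103.7932]
```

```bash
python3 - <<'E'
from h import *
o=down(144.3); P=[.6230,.0013]
robot.goto([*P,.22],o); robot.move_gripper(0.65)
print(robot.read_t(),robot.read_force(),robot.read_position())
robot.servo_line([*P,.112],speed=.12); print(robot.read_force())
robot.move_gripper(0.0); print(robot.read_t(),robot.read_grip_width()*88,robot.read_force())
robot.servo_line([*P,.15],speed=.08); print(robot.read_force(),robot.read_t())
for n in("scene","top"):
    p,d=robot.grab_frame(n); cv2.imwrite(f"pics/{n}1.png",cv2.cvtColor(p,cv2.COLOR_RGB2BGR))
E
```

```text
3.6667 [-0.0253 -0.6966  0.1288] [0.623  0.0012 0.22  ]
[ 0.758  -0.1857 -0.0825]
5.3083 27.283406659381704 [-0.7838  0.2235  1.0564]
[-1.2694 -0.6404 -4.0627] 5.9333
```

View pics/scene1.png

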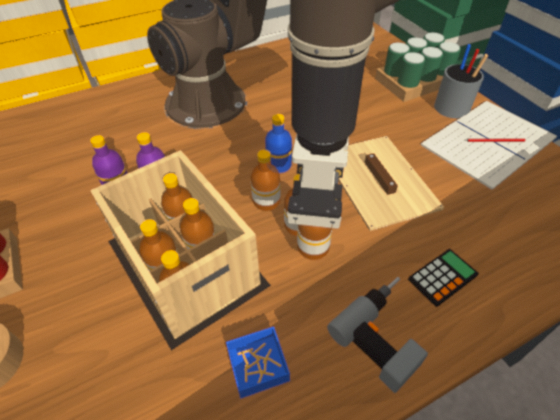

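Spare at (313,240) is held upright: the measured load is 4.1 N, which matches 0.42 kg. Carrying it to cell (83,41.5).

```bash
cat >> h.py <<'E'
def place(q,o,hp=.112,yawtest=None):
    w=cw(q); robot.goto([*w,.315],o); print("above",robot.read_t(),robot.read_force(),robot.read_position())
    robot.servo_line([*w,.14],speed=.12); f0=robot.read_force(); print("low",f0)
    z=.126
    robot.servo_line([*w,z],speed=.05)
    while True:
        f=robot.read_force()
        if f[2]>f0[2]+2.0 or z<.1165: break
        z-=.0015; robot.servo_line([*w,z],speed=.03)
    print("down",z,robot.read_position(),f)
E
python3 - <<'E'
from h import *
o=down(144.3)
robot.servo_line([.6230,.0013,.315],speed=.2)
place((.083,.0415),o)
p,d=robot.grab_frame("scene"); cv2.imwrite(f"pics/s2.png",cv2.cvtColor(p,cv2.COLOR_RGB2BGR))
print(robot.read_t())
E
```

```text
above 7.7667 [ 0.6336  0.1891 -3.4949] [ 0.5851 -0.1787  0.314 ]
low [-0.0431  0.1453 -3.0869]
down 0.1185 [ 0.5861 -0.1783  0.1202] [-2.9839  2.3688  9.3566]
11.1083
```

View pics/s2.png

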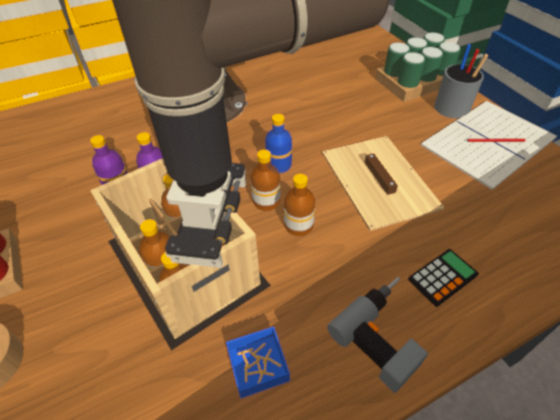

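```bash
python3 - <<'E'
from h import *
o=down(144.3)
robot.move_gripper(0.48); print(robot.read_force(),robot.read_t(),robot.read_grip_width())
w=cw((.083,.0415)); robot.servo_line([*w,.25],speed=.15)
P=[.534,.0187]
robot.goto([*P,.20],o); robot.move_gripper(0.65)
for n in("scene","top"):
    p,d=robot.grab_frame(n); cv2.imwrite(f"pics/{n}3.png",cv2.cvtColor(p,cv2.COLOR_RGB2BGR))
    for c in caps(n,p,d):
        if c[2][0]>0.3: print(n,*c)
print(robot.read_t())
E
```

```text
[-0.8471 -0.7202 -0.2536] 11.6333 0.48040341350524113
scene [263.8793 155.8448] 58 [ 0.4395 -0.0128  0.1455] [ 0.4392 -0.0132  0.0111]
scene [170.1527 179.5649] 131 [ 0.424  -0.2045  0.1534] [ 0.4231 -0.2035  0.0135]
scene [300.2033 179.8862] 123 [0.5353 0.0189 0.1453] [0.5348 0.0194 0.0131]
scene [190.7533 205.0133] 150 [ 0.5055 -0.1909  0.1533] [ 0.5046 -0.1914  0.0134]
scene [148.2059 226.6706] 170 [ 0.5188 -0.2726  0.1533] [ 0.5173 -0.273   0.0136]
scene [214.1648 233.7841] 176 [ 0.587  -0.177   0.1534] [ 0.5866 -0.1766  0.0136]
scene [169.8676 258.4706] 204 [ 0.6006 -0.2594  0.1534] [ 0.6003 -0.2594  0.0131]
top [415.7162 162.0135] 148 [ 0.5996 -0.2608  0.1534] [ 0.5995 -0.2614  0.0137]
top [373.2237 168.75  ] 152 [ 0.586  -0.1787  0.1532] [ 0.5857 -0.1791  0.0138]
top [424.795 203.559] 161 [ 0.5171 -0.274   0.1537] [ 0.5176 -0.2745  0.0134]
top [381.7595 210.5506] 158 [ 0.5041 -0.1928  0.1533] [ 0.5039 -0.1925  0.0136]
top [390.2934 253.5988] 167 [ 0.4223 -0.2056  0.1533] [ 0.4217 -0.2061  0.0137]
14.1417
```

View pics/top3.png

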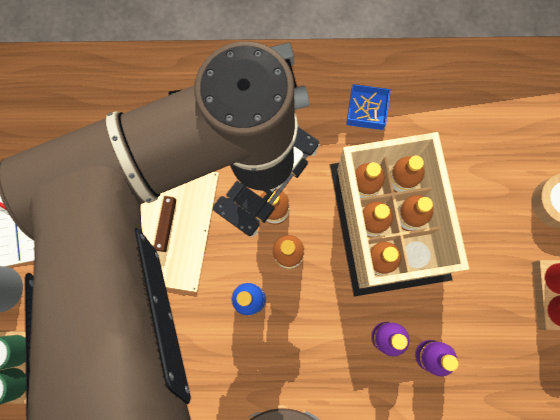

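The first spare's cap is now at (373,169), top at z=0.153, and it stands on the floor of its cell. Next is the middle spare.

```bash
python3 - <<'E'
from h import *
o=down(144.3); P=[.534,.0187]
robot.servo_line([*P,.112],speed=.1)
robot.move_gripper(0.0); print(robot.read_t(),robot.read_grip_width()*88,robot.read_force())
robot.servo_line([*P,.15],speed=.08); print(robot.read_force(),robot.read_t())
robot.servo_line([*P,.315],speed=.2)
place((-.083,-.0415),o); print(robot.read_t())
robot.move_gripper(0.48); print(robot.read_force(),robot.read_t())
w=cw((-.083,-.0415)); robot.servo_line([*w,.27],speed=.15)
robot.goto([.5013,.2595,.12],down(81.7)); robot.move_gripper(0.6)
print(robot.read_t())
for n in("scene","top"):
    p,d=robot.grab_frame(n); np.savez(n+"4.npz",p=p,d=d); cv2.imwrite(f"pics/{n}4.png",cv2.cvtColor(p,cv2.COLOR_RGB2BGR))
    for c in caps(n,p,d):
        if c[2][0]>0.3: print(n,*c)
E
```

```text
15.7667 27.421864578225694 [-1.3949 -0.1081  2.5716]
[ 0.0006 -0.304  -4.3881] 16.3917
above 18.5833 [ 0.6954  0.6996 -4.853 ] [ 0.4356 -0.2863  0.3147]
low [-0.6961  0.5002 -4.3883]
down 0.1185 [ 0.4357 -0.2872  0.1201] [-2.6102  3.2915 10.4278]
21.875
[-0.0902 -0.1078 -0.21  ] 22.4
26.075
scene [277.95 118.75] 80 [0.342  0.0693 0.1455] [0.3411 0.0686 0.013 ]
scene [263.7843 155.3333] 102 [ 0.4378 -0.0125  0.1454] [ 0.4362 -0.0117  0.0136]
scene [170.1094 179.5781] 128 [ 0.4241 -0.2045  0.1535] [ 0.4233 -0.2047  0.0127]
scene [129.     198.7172] 145 [ 0.4374 -0.286   0.1535] [ 0.4363 -0.2861  0.0132]
scene [190.8411 205.0464] 151 [ 0.5058 -0.1909  0.1534] [ 0.5051 -0.191   0.0129]
scene [148.2047 226.6023] 171 [ 0.5187 -0.2725  0.1535] [ 0.5175 -0.2726  0.014 ]
scene [214.2247 233.8427] 178 [ 0.587  -0.1773  0.1533] [ 0.5866 -0.1774  0.0132]
scene [169.803  258.3892] 203 [ 0.6004 -0.2593  0.1533] [ 0.5997 -0.2596  0.0136]
top [415.6735 161.9932] 147 [ 0.5995 -0.2611  0.1533] [ 0.5996 -0.2615  0.0138]
top [373.2282 168.7852] 149 [ 0.5861 -0.1788  0.1531] [ 0.5862 -0.1789  0.0133]
top [424.6282 203.5256] 156 [ 0.5173 -0.2741  0.1533] [ 0.5178 -0.2745  0.0137]
top [381.6581 210.5613] 155 [ 0.5044 -0.1928  0.1535] [ 0.5041 -0.1923  0.0134]
top [287.2911 246.5   ] 158 [ 0.4362 -0.0134  0.1451] [ 0.4364 -0.0131  0.0135]
top [433.8848 246.3939] 165 [ 0.4358 -0.2872  0.1532] [ 0.4359 -0.2876  0.0136]
top [390.189 253.561] 164 [ 0.4226 -0.2059  0.1537] [ 0.4219 -0.2058  0.0135]
top [243.6369 298.1847] 157 [0.3393 0.0679 0.1455] [0.3396 0.0679 0.0132]
```

View pics/scene4.png

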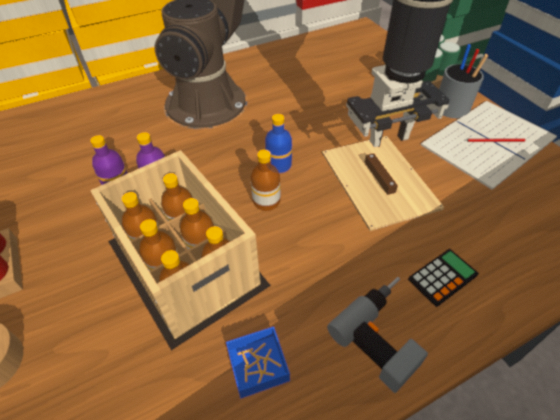

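Both empty cells are now filled: six caps sit in the crate, all with tops at z=0.153, and the third spare at (265,157) is unmoved. The gripper is above the bar at (380,172). Next I grasp the lid.

```bash
python3 - <<'E'
from h import *
P=[.501,.2587]
robot.servo_line([*P,.03],speed=.1); f0=robot.read_force()
z=.03
while z>.0125:
    z-=.0025; robot.servo_line([*P,z],speed=.04); f=robot.read_force()
    if f[2]-f0[2]>3: break
print(z,f0,f,robot.read_position())
robot.move_gripper(0.0); print(robot.read_t(),robot.read_grip_width()*88,robot.read_force())
robot.servo_line([*P,.06],speed=.06); robot.dwell(.3); print(robot.read_force(),robot.read_ft_torque(),robot.read_position())
for n in("scene","top"):
    p,d=robot.grab_frame(n); np.savez(n+"5.npz",p=p,d=d); cv2.imwrite(f"pics/{n}5.png",cv2.cvtColor(p,cv2.COLOR_RGB2BGR))
print(robot.read_t())
E
```

```text
0.010000000000000004 [-0.0277 -0.8305 -0.3864] [ 0.79   -0.3486  1.3537] [0.5009 0.2586 0.0098]
29.8083 23.873025691256665 [-0.8937 -1.0729  1.7426]
[-0.3304  0.5956 -4.0414] [ 0.0402 -0.19    0.0366] [0.5009 0.2586 0.0597]
31.1917
```

View pics/scene5.png

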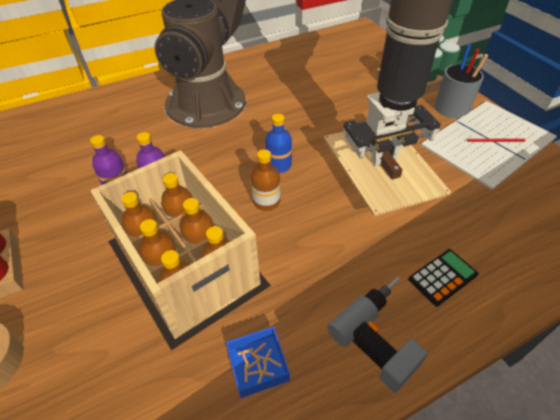

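View pics/top5.png

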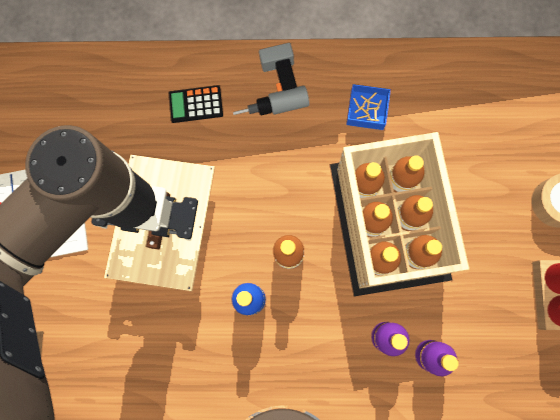

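The lid is held level: bar width reads 23.9 mm and the load is about 3.5 N. Carrying it over the crate, then checking its alignment before lowering.

```bash
python3 - <<'E'
from h import *
P=[.501,.2587]
robot.servo_line([*P,.27],speed=.2)
robot.goto([*CR,.25],down(99.3)); robot.servo_line([*CR,.195],speed=.1); robot.dwell(.2)
print(robot.read_t(),robot.read_position(),robot.read_force())
for n in("scene","top"):
    p,d=robot.grab_frame(n); np.savez(n+"6.npz",p=p,d=d); cv2.imwrite(f"pics/{n}6.png",cv2.cvtColor(p,cv2.COLOR_RGB2BGR))
    W=cloud(n,d); m=top_shape(n,W,.186,.203,(.3,.75,-.45,-.05)); 
    hsv=cv2.cvtColor(p,cv2.COLOR_RGB2HSV); m&=(hsv[...,2]>120)&(hsv[...,1]>40)
    N,l,s,_=cv2.connectedComponentsWithStats(m.astype(np.uint8)); k=np.isin(l,[i for i in range(1,N) if s[i,4]>100])
    w=W[k]; print(n,np.median(w[:,2]),cv2.minAreaRect(w[:,:2].astype(np.float32)))
    A=np.c_[w[:,:2],np.ones(len(w))]; print("tilt",np.linalg.lstsq(A,w[:,2],rcond=None)[0])
    cv2.imwrite(f"pics/m6_{n}.png",(k*255).astype(np.uint8))
E
```

```text
35.0833 [ 0.5108 -0.2326  0.1958] [ 0.6054  0.7985 -4.0461]
scene 0.19524376738780727 ((0.5143650770187378, -0.230258971452713), (0.26294171810150146, 0.1853598803281784), 9.162869453430176)
tilt [-0.004   0.0009  0.1976]
top 0.19440678762890395 ((0.48251330852508545, -0.23007796704769135), (0.21194063127040863, 0.1720145344734192), 9.03429889678955)
tilt [-0.0005 -0.002   0.1941]
```

View pics/top6.png

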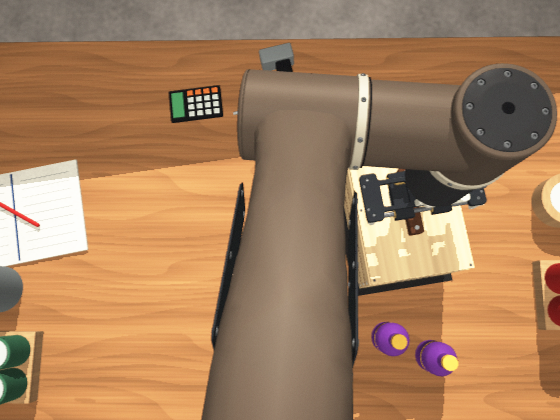

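View pics/scene6.png

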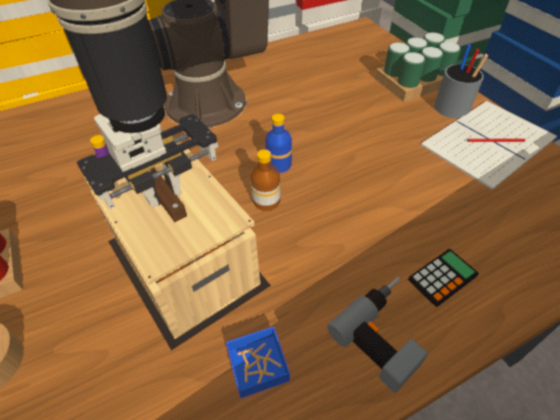

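Over the crate the lid is level (slope under 0.004). Its visible edges match the crate's to about 1 mm along x and 0.5 mm along y, and yaw agrees within 0.3°. I'll shift it by −0.8 mm in x and lower it under force control.

```bash
python3 - <<'E'
from h import *
T=cw((-.0008,0))
def F(k=8):
    a=[]
    for _ in range(k): a.append(robot.read_force()); robot.dwell(.02)
    return np.mean(a,0),np.std(a,0)[2]
robot.servo_line([*T,.178],speed=.05); robot.dwell(.2); air=F()[0]; print("air",air,robot.read_position())
z=.1735; robot.servo_line([*T,z],speed=.02); f,s=F(4)
while z>.165:
    c=f[2]-air[2]
    if c>11.5: break
    z-=.0005 if c<6 else .00025
    robot.servo_line([*T,z],speed=.01); f,s=F(4); print(round(z,5),f[2]-air[2],s)
robot.dwell(.5); f,s=F(15); print("final",f,s,f[2]-air[2],robot.read_position(),robot.read_ft_torque(),robot.read_t())
for n in("scene","top"):
    p,d=robot.grab_frame(n); np.savez(n+"7.npz",p=p,d=d); cv2.imwrite(f"pics/{n}7.png",cv2.cvtColor(p,cv2.COLOR_RGB2BGR))
    W=cloud(n,d); m=top_shape(n,W,.162,.178,(.3,.75,-.45,-.05)); hsv=cv2.cvtColor(p,cv2.COLOR_RGB2HSV); m&=(hsv[...,2]>120)&(hsv[...,1]>40)
    N,l,s,_=cv2.connectedComponentsWithStats(m.astype(np.uint8)); k=np.isin(l,[i for i in range(1,N) if s[i,4]>100])
    w=W[k]; print(n,np.median(w[:,2]),cv2.minAreaRect(w[:,:2].astype(np.float32)))
p=np.load("scene7.npz")["p"][140:340,80:290]; cv2.imwrite("pics/crop7.png",cv2.cvtColor(cv2.resize(p,None,fx=3,fy=2.9),cv2.COLOR_RGB2BGR))
E
```

```text
air [ 0.2478 -0.4543 -3.6614] [ 0.5097 -0.2326  0.1782]
0.173 -0.09003226587590163 0.4074560503706235
0.1725 -0.09362079425698644 0.3807874380166598
0.172 0.16212277366987937 0.2863716297481204
0.1715 0.12165734183673127 0.7158726477470456
0.171 0.5612545083931817 0.6010583334713735
0.1705 7.36606612650264 0.300361624669933
0.17025 10.728112219352724 0.21034924604136893
0.17 12.492245621180649 0.32331374168192
final [-3.9038  3.3128  8.5274] 0.47481208026311883 12.188846284024281 [ 0.5097 -0.2326  0.171 ] [ 1.1817  1.2715 -0.0001] 39.7333
scene 0.17046314331819862 ((0.531116783618927, -0.22777166962623596), (0.22714586555957794, 0.18612535297870636), 9.295845985412598)
top 0.16992383321219273 ((0.4783705472946167, -0.2265210598707199), (0.206950381398201, 0.1635953038930893), 9.063803672790527)
```

View pics/crop7.png

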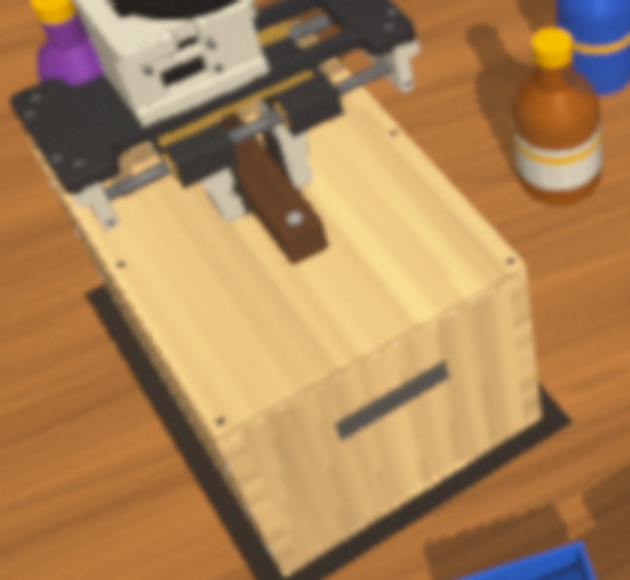

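View pics/top7.png

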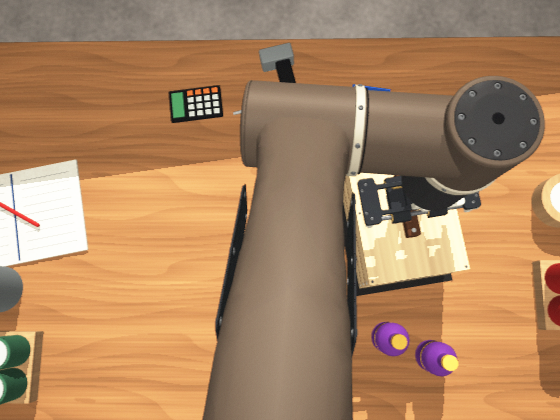

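The enlarged crop shows the lid flush: its +x edge runs along the crate's front edge from (235,430) to (525,265), and the sides are aligned. Contact is 12.2 N including the lid's weight. I'll take one more small step so the push itself is nearer 12 N, then hand in.

```bash
python3 - <<'E'
from h import *
T=cw((-.0008,0))
robot.servo_line([*T,.16978],speed=.01); robot.dwell(.6)
a=np.array([(robot.read_force(),robot.dwell(.02))[0] for _ in range(15)]); f=a.mean(0)
c=f[2]+3.66; print("contact incl lid",c,a[:,2].std(),"push",c-3.14,robot.read_position(),robot.read_grip_width()*88,robot.read_t())
if 9<c<18: robot.job_done(); print("done")
E
```

```text
contact incl lid 13.796246883546717 0.4853154380057319 push 10.656246883546716 [ 0.5097 -0.2327  0.171 ] 23.660641812962105 40.9333
the job is handed in; nothing more can be done
done
```

I handed the job in at 40.9 s with the crate full, the lid on and the gripper still holding the bar and pressing down. No verdict is reported back, so the checks below are my own.

- **Bottles:** The far and middle brown spares went into the two empty cells, (83, 41.5) and (−83, −41.5) mm, and each was released only after it touched the crate floor. Both cameras then showed six caps in the crate, all with tops at z ≈ 0.153 m. The four packed bottles had not moved beyond about 1 mm.
- **Left-over spare:** The near spare was last measured, before I picked up the lid, within about 1 mm of its start position. The later pictures show it still standing.
- **Lid:** The lid's top is at z ≈ 0.170 m, as expected on the rim. The edges I could see match the crate's to within about 2 mm along x and 0.5 mm along y, and yaw agrees within 0.3°.
- **Press:** The final reading was 13.8 ± 0.5 N between lid and crate. That is about 10.7 N of push plus the lid's weight, a little under the 12 N you asked for but well inside the 7–22 N range.

Three things were less certain:

- **Lid edges:** The arm hid part of the lid in both final views, so I compared single edges rather than the whole outline.
- **Camera agreement:** The two cameras differ by about 2 mm, so I averaged them.
- **Driver, screw tub and calculator:** I saw no change in these in the pictures, but I did not measure their positions.

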